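# Load the coil tester

## Robot

A 6-joint arm with a two-finger parallel gripper is mounted at the origin on the work surface. World frame = base frame: x ahead of the robot, y to its left, z up, the work surface at z = 0. Lengths are in mm, angles in rad, forces in N, time in s.
With the tool pointing down it reaches from about 425 to 1125 mm from the base axis. Payload 14.9 kg.
Tool frame: the origin (TCP) lies between the finger pads; the fingertips stand 8 mm ahead of it and the grasp point (between the pads) lies 11 mm behind it; x points along the fingers, z is the direction in which the jaws open and shut, and the axes are right-handed (so a half turn about x gives the same grasp; the last joint's range is limited). The gripper opens to 91 mm and grips with 3 to 60 N. Pads are 32 mm wide; open, the fingers measure 118 mm over their backs; the gripper's body (76 mm by 178 mm) begins 60 mm behind the grasp point.
Start: joints at [-1.339, 0.379, 1.734, -0, 1.028, -0.033], TCP at [183.196, -675.616, 186.932] pointing down, gripper open.
Joint ranges: [-2.77, 2.77], [-0.74, 2.19], [0, 2.66], [-1.06, 4.2], [0.31, 2.87], [-3.08, 3.08]. Speed limits (rad/s): [1.89, 1.89, 2.39, 3.14, 3.14, 3.14].

## Interface

Orientations are given as a unit quaternion [x, y, z, w].
In Python, from bench import bot gives the robot as it stands. Calls block until the motion is done:
- bot.move_pose(position, orientation): joint-space move of the TCP to a pose.
- bot.move_straight(position, orientation=None, speed=150, until_force=None): straight line of the TCP; orientation=None keeps the orientation; speed is the mean speed in mm/s. With until_force (N) it stops when the force on the tool has changed by that much, and returns True; else False.
- bot.move_joints(angles): joint-space move.
- bot.gripper_to(opening, force=None): finger opening in mm; force is the grip in N (None keeps the last); returns when the fingers have stopped.
- bot.wait(seconds).
- bot.ik(position, orientation): joint angles nearest the present ones, or None.
- bot.observe(): the state.
- bot.snapshot(name): name is "scene" or "top"; returns a dict with "frame" (420x560x3 uint8, red, green, blue), "range_z" (420x560 float32, mm along the optical axis (not along the pixel's ray), 0 where there is no reading), "vfov" (degrees; the focal length in pixels is half the picture's height over the tangent of half this angle, whatever the lens; pixels are square), "cx", "cy" (the principal point, pixels), "k1" (the pictures are not rectified: a ray, as slopes to the right and down, at radius r is drawn at 1 + k1 r^2 times it, then the intrinsics apply), "camera_from_world" (4x4, takes a point from world to camera coordinates). Camera axes: x right, y up, looking along -z (the intrinsics and any distortion apply to the point x, -y, -z); pixel columns grow to the right and rows downward; lengths in mm; the calibration is good to about 2 mm. A picture is of the moment at which its call begins.
A pose or a line that the arm cannot do raises bot.Unreachable and nothing moves.
- bot.sign_off(): hands the job in, once; it reports no verdict.
The state is a dict: "time_s": time; "q": joint angles; "qd": joint speeds; "effort": joint torques, N m; "eef_pos": TCP position; "orientation": TCP orientation; "wrist_force": force on the tool from outside, world axes, zero at the start; "wrist_torque": the same for the moment, N m; "gripper_width": finger opening in mm.
Only numpy, scipy, OpenCV 4.12 (cv2) and the standard library are available. Lean on these libraries where they do the work, as an engineer would, in place of code of your own. Each camera call takes 0.05 s, during which the arm holds its last target. There are 200 camera calls.

## Task

Put the faulty red-capped coil from the tester into the red reject tray, then stand every black-capped coil on the tester, one to a pad: upright, inside its blue circle, with its green connector facing squarely along the white line to the rail. When all of them are loaded, press the green start button right down and leave the coils as they stand. Handle the black-capped coils gently, with no more than 20 N on either finger, and do not disturb the grease jar, the dial gauge or the injector.

Things in the scene. Friction and masses are not known exactly. Their poses are not given: they have to be found in the camera images.
- coil_1: Good coil, black cap, about 200 g: square steel flange foot 42 x 42 x 8 mm, round can 36 mm across up to 68 mm; green connector on its side, 18 mm wide, 10 to 24 mm above the foot, face 31 mm from the axis. Stands, or lies on flange edge and cap; may be absent. Origin: centre of the flat foot; z along the can to the cap, x out through the connector. Tipped under 25 deg it rocks upright.
- coil_2: Good coil, black cap, about 200 g: square steel flange foot 42 x 42 x 8 mm, round can 36 mm across up to 68 mm; green connector on its side, 18 mm wide, 10 to 24 mm above the foot, face 31 mm from the axis. Stands, or lies on flange edge and cap; may be absent. Origin: centre of the flat foot; z along the can to the cap, x out through the connector. Tipped under 25 deg it rocks upright.
- coil_3: Good coil, black cap, about 200 g: square steel flange foot 42 x 42 x 8 mm, round can 36 mm across up to 68 mm; green connector on its side, 18 mm wide, 10 to 24 mm above the foot, face 31 mm from the axis. Stands, or lies on flange edge and cap; may be absent. Origin: centre of the flat foot; z along the can to the cap, x out through the connector. Tipped under 25 deg it rocks upright.
- coil_4: Good coil, black cap, about 200 g: square steel flange foot 42 x 42 x 8 mm, round can 36 mm across up to 68 mm; green connector on its side, 18 mm wide, 10 to 24 mm above the foot, face 31 mm from the axis. Stands, or lies on flange edge and cap; may be absent. Origin: centre of the flat foot; z along the can to the cap, x out through the connector. Tipped under 25 deg it rocks upright.
- plug_1 (a point): Centre of the outer face of the green connector of coil_1, 31 mm from the can's axis, 17 mm above its foot.
- plug_2 (a point): Centre of the outer face of the green connector of coil_2, 31 mm from the can's axis, 17 mm above its foot.
- plug_3 (a point): Centre of the outer face of the green connector of coil_3, 31 mm from the can's axis, 17 mm above its foot.
- plug_4 (a point): Centre of the outer face of the green connector of coil_4, 31 mm from the can's axis, 17 mm above its foot.
- reject: Faulty coil left standing on the tester beside the rail: same shape and size as the good coils and same origin and axes, but its cap is red.
- tray: Shallow red plastic reject tray, 130 x 130 mm outside, walls 4 mm thick and 25 mm high, floor 4 mm thick, fixed to the bench. Origin: centre of its underside.
- tester: Coil tester fixed to the bench: housing 280 mm (x) by 292 mm (y, -170 to +122 mm), flat top at 30 mm. Origin: on the bench under the middle of the four pads; z up. A black terminal rail, 40 mm wide, 190 mm long, stands along its y axis up to 60 mm above the bench, two pads on either side. The control strip with the start button is at the -y end.
- pad_1 (a point): Test pad 1: centre of a blue circle 76 mm across with a white rim, on the tester's flat top 30 mm above the bench. Its x axis points along the white index line to the socket on the rail, whose face is 48 mm from the centre; z up. Pads on one side of the rail are 104 mm apart.
- pad_2 (a point): Test pad 2: centre of a blue circle 76 mm across with a white rim, on the tester's flat top 30 mm above the bench. Its x axis points along the white index line to the socket on the rail, whose face is 48 mm from the centre; z up. Pads on one side of the rail are 104 mm apart.
- pad_3 (a point): Test pad 3: centre of a blue circle 76 mm across with a white rim, on the tester's flat top 30 mm above the bench. Its x axis points along the white index line to the socket on the rail, whose face is 48 mm from the centre; z up. Pads on one side of the rail are 104 mm apart.
- pad_4 (a point): Test pad 4: centre of a blue circle 76 mm across with a white rim, on the tester's flat top 30 mm above the bench. Its x axis points along the white index line to the socket on the rail, whose face is 48 mm from the centre; z up. Pads on one side of the rail are 104 mm apart.
- start (a joint): Green round spring push button (28 mm across) on the tester's control strip: 0 m released, 0.006 m fully down, which takes 5 N; it springs back.
- start_top (a point): Centre of the top face of the start button; pressed straight down.
- grease_jar: Bystander: white grease jar with a blue lid, 69 mm in diameter, 58 mm tall, on the bench. Origin: centre of its underside.
- dial_gauge: Bystander: dial gauge on a small stand with a round foot 80 mm across, 115 mm tall. Origin: centre of its underside.
- injector: Bystander: steel injector lying in an aluminium cradle, 180 mm long along the cradle's x, 71 mm tall, cradle 100 x 60 mm. Origin: centre of the cradle's underside.
Not all that is in view belongs to the job. What is shaped like the coil_1 but purple or turquoise is not meant.

How it is judged (in metres and radians):
On the way, in this order (a step that is already met when the one before it is completed fails the run):
1. the faulty coil lies in the reject tray (x of reject in the frame of tray between -0.064 and 0.064 m and y of reject in the frame of tray between -0.064 and 0.064 m and height (world z) of reject below 0.04 m and linear speed of reject below 0.02 m/s), for 0.2 s.
2. every black-capped coil stands on a pad with its connector facing the rail (((horizontal distance between coil_1 and pad_1 below 0.008 m and angle between the x axis of coil_1 and the x axis of pad_1, either way round below 0.175 rad and x of plug_1 in the frame of pad_1 above 0.015 m and z of coil_1 in the frame of pad_1 below 0.004 m) or (horizontal distance between coil_1 and pad_2 below 0.008 m and angle between the x axis of coil_1 and the x axis of pad_2, either way round below 0.175 rad and x of plug_1 in the frame of pad_2 above 0.015 m and z of coil_1 in the frame of pad_2 below 0.004 m) or (horizontal distance between coil_1 and pad_3 below 0.008 m and angle between the x axis of coil_1 and the x axis of pad_3, either way round below 0.175 rad and x of plug_1 in the frame of pad_3 above 0.015 m and z of coil_1 in the frame of pad_3 below 0.004 m) or (horizontal distance between coil_1 and pad_4 below 0.008 m and angle between the x axis of coil_1 and the x axis of pad_4, either way round below 0.175 rad and x of plug_1 in the frame of pad_4 above 0.015 m and z of coil_1 in the frame of pad_4 below 0.004 m)) and angle between each of coil_1, coil_2, coil_3, coil_4's own z axis and vertical below 0.1 rad and linear speed of each of coil_1, coil_2, coil_3, coil_4 below 0.02 m/s and ((horizontal distance between coil_2 and pad_1 below 0.008 m and angle between the x axis of coil_2 and the x axis of pad_1, either way round below 0.175 rad and x of plug_2 in the frame of pad_1 above 0.015 m and z of coil_2 in the frame of pad_1 below 0.004 m) or (horizontal distance between coil_2 and pad_2 below 0.008 m and angle between the x axis of coil_2 and the x axis of pad_2, either way round below 0.175 rad and x of plug_2 in the frame of pad_2 above 0.015 m and z of coil_2 in the frame of pad_2 below 0.004 m) or (horizontal distance between coil_2 and pad_3 below 0.008 m and angle between the x axis of coil_2 and the x axis of pad_3, either way round below 0.175 rad and x of plug_2 in the frame of pad_3 above 0.015 m and z of coil_2 in the frame of pad_3 below 0.004 m) or (horizontal distance between coil_2 and pad_4 below 0.008 m and angle between the x axis of coil_2 and the x axis of pad_4, either way round below 0.175 rad and x of plug_2 in the frame of pad_4 above 0.015 m and z of coil_2 in the frame of pad_4 below 0.004 m)) and ((horizontal distance between coil_3 and pad_1 below 0.008 m and angle between the x axis of coil_3 and the x axis of pad_1, either way round below 0.175 rad and x of plug_3 in the frame of pad_1 above 0.015 m and z of coil_3 in the frame of pad_1 below 0.004 m) or (horizontal distance between coil_3 and pad_2 below 0.008 m and angle between the x axis of coil_3 and the x axis of pad_2, either way round below 0.175 rad and x of plug_3 in the frame of pad_2 above 0.015 m and z of coil_3 in the frame of pad_2 below 0.004 m) or (horizontal distance between coil_3 and pad_3 below 0.008 m and angle between the x axis of coil_3 and the x axis of pad_3, either way round below 0.175 rad and x of plug_3 in the frame of pad_3 above 0.015 m and z of coil_3 in the frame of pad_3 below 0.004 m) or (horizontal distance between coil_3 and pad_4 below 0.008 m and angle between the x axis of coil_3 and the x axis of pad_4, either way round below 0.175 rad and x of plug_3 in the frame of pad_4 above 0.015 m and z of coil_3 in the frame of pad_4 below 0.004 m)) and ((horizontal distance between coil_4 and pad_1 below 0.008 m and angle between the x axis of coil_4 and the x axis of pad_1, either way round below 0.175 rad and x of plug_4 in the frame of pad_1 above 0.015 m and z of coil_4 in the frame of pad_1 below 0.004 m) or (horizontal distance between coil_4 and pad_2 below 0.008 m and angle between the x axis of coil_4 and the x axis of pad_2, either way round below 0.175 rad and x of plug_4 in the frame of pad_2 above 0.015 m and z of coil_4 in the frame of pad_2 below 0.004 m) or (horizontal distance between coil_4 and pad_3 below 0.008 m and angle between the x axis of coil_4 and the x axis of pad_3, either way round below 0.175 rad and x of plug_4 in the frame of pad_3 above 0.015 m and z of coil_4 in the frame of pad_3 below 0.004 m) or (horizontal distance between coil_4 and pad_4 below 0.008 m and angle between the x axis of coil_4 and the x axis of pad_4, either way round below 0.175 rad and x of plug_4 in the frame of pad_4 above 0.015 m and z of coil_4 in the frame of pad_4 below 0.004 m))), for 0.2 s.
3. the start button is pressed down (value of joint start above 0.004 m), for 0.1 s.
At the end, for the whole second after the job is handed in: Every black-capped coil stands still and upright (within 6 degrees) on a pad of its own, centred within 8 mm, its connector within 10 degrees of the pad's index line and towards the rail; the red-capped coil is at rest in the reject tray; the start button, pressed after the loading, is released (all of step 1 and all of step 2 and value of joint start below 0.002 m); the robot touches nothing.
It fails at once if a black-capped coil is squeezed or pressed with more than 20 N on each finger (40 N from both together) (contact force between the fingers and coil_1 above 40 N or contact force between the fingers and coil_2 above 40 N or contact force between the fingers and coil_3 above 40 N or contact force between the fingers and coil_4 above 40 N).
It fails at once if the grease jar, dial gauge or injector is moved more than 25 mm (distance of any of grease_jar, dial_gauge, injector from where it was at the start of the episode above 0.025 m).
Of coil_1, coil_2, coil_3 only 2 to 3 are there at a start; the rules pass over those that are not, and their reading is None.
At some moment in a run one of coil_1, coil_2, coil_3, coil_4 may be knocked a few centimetres aside while the robot is not near it.
Once in a run the grip may slacken for a moment while it holds something.
It also fails if it takes over 210 s, if anything falls off the work surface, if the arm or the gripper's body presses on something with over 40 N, if the wrist force passes 120 N, or if a joint passes its speed limit or range.

## Working session

There is one attempt and no reset: what is moved stays moved. The work goes in short steps, each a Python script; the robot and the scene stay as the last script left them, time stands still between calls to the robot, and variables do not carry over. Pictures are saved under pics/ and viewed, about 12 in all and at most 16, crops included, and the job is handed in when it is done.

```bash
ls; mkdir -p pics; cat > h.py <<'E'
import numpy as np, cv2
from bench import bot
def cam(s):
    H,W=s['frame'].shape[:2]; f=H/2/np.tan(np.radians(s['vfov'])/2)
    return f,np.array([[f,0,s['cx']],[0,f,s['cy']],[0,0,1]]),np.array([s['k1'],0,0,0,0.])
def cloud(s):
    f,K,D=cam(s);H,W=s['frame'].shape[:2]
    v,u=np.mgrid[0:H,0:W]
    # invert r_d=r(1+k1 r^2) 
    xd=(u-s['cx'])/f; yd=(v-s['cy'])/f; x,y=xd.copy(),yd.copy()
    for _ in range(20):
        g=1+s['k1']*(x*x+y*y); x,y=xd/g,yd/g
    z=s['range_z']; P=np.stack([x*z,-y*z,-z,np.ones_like(z)],-1)
    return (P@np.linalg.inv(s['camera_from_world']).T)[...,:3], z>0
def proj(s,p):
    f,K,D=cam(s); q=np.asarray(p,float).reshape(-1,3)
    c=q@s['camera_from_world'][:3,:3].T+s['camera_from_world'][:3,3]
    x,y=c[:,0]/-c[:,2],-c[:,1]/-c[:,2]; g=1+s['k1']*(x*x+y*y)
    return np.stack([x*g*f+s['cx'],y*g*f+s['cy']],-1)
def ortho(s,x0,x1,y0,y1,res,zr=None):
    """orthophoto of top z-buffered points; row=x descending, col=y descending"""
    P,ok=cloud(s); 
    return P,ok
def save(s,n,sc=1): cv2.imwrite('pics/'+n,cv2.resize(s['frame'][...,::-1],None,fx=sc,fy=sc,interpolation=cv2.INTER_CUBIC))
E
python3 - <<'E'
from h import *
import pickle
for n in('scene','top'):
    s=bot.snapshot(n); save(s,n+'0.png',1.4); pickle.dump(s,open(n+'.pkl','wb'))
    print(n,s['vfov'],s['cx'],s['cy'],s['k1'],np.round(np.linalg.inv(s['camera_from_world']),3).tolist())
print(bot.observe())
E
```

```text
pics
scene 42.35591602194237 282.9447759451418 196.97314368786502 -0.000171385954259175 [[0.571, -0.713, 0.408, 1130.548], [0.821, 0.488, -0.296, -432.387], [0.012, 0.504, 0.864, 1354.418], [0.0, 0.0, 0.0, 1.0]]
top 55.319413094062625 276.67291230331494 208.58341493262054 -0.005506193927189642 [[0.004, 0.995, -0.102, 416.499], [-1.0, 0.006, 0.017, 40.731], [0.018, 0.102, 0.995, 1123.961], [0.0, 0.0, 0.0, 1.0]]
{'time_s': 0.1, 'q': array([-1.33931350e+00,  3.79345302e-01,  1.73475432e+00, -1.51507424e-05,
        1.02846723e+00, -3.33205380e-02]), 'qd': array([ 0.00111577, -0.00131498, -0.00410381,  0.00045313,  0.00027966,
        0.0008521 ]), 'effort': array([-6.35531069e-04, -7.65035820e+01, -4.35290694e+01,  6.51904405e-02,
        3.98792443e-02, -2.48809971e-05]), 'eef_pos': array([ 183.09042632, -675.22462917,  186.34559727]), 'orientation': array([ 0.42982872,  0.56190241, -0.42939929,  0.5613637 ]), 'wrist_force': array([-0.9034013 ,  1.16104498,  0.69048628]), 'wrist_torque': array([-0.06242441, -0.04562841, -0.00374749]), 'gripper_width': 91.18905667194493}
```

View pics/scene0.png

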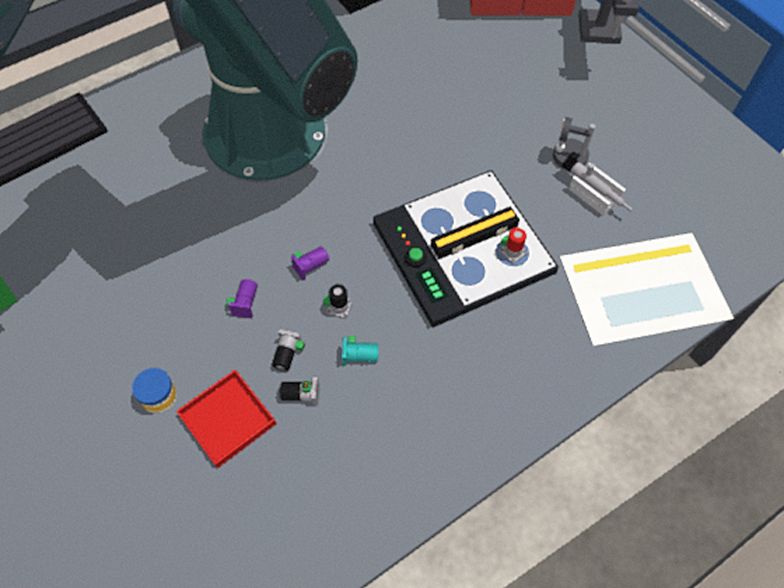

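View pics/top0.png

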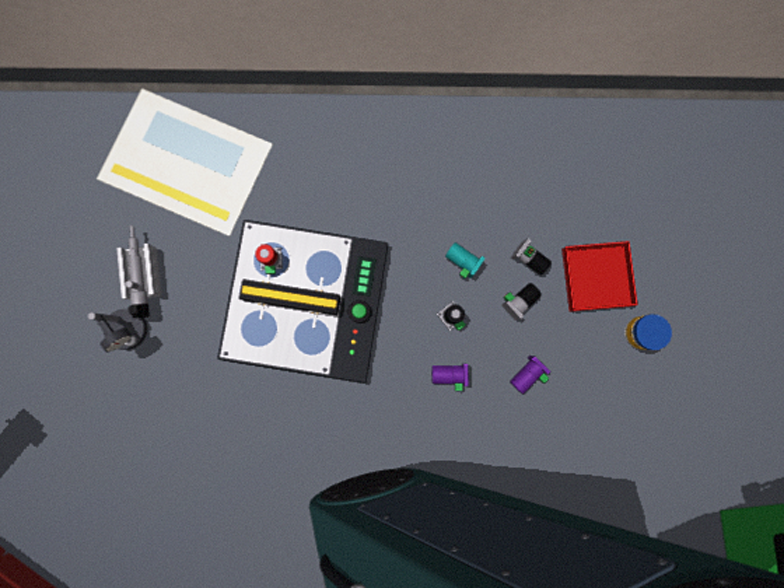

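The top view (784 px wide) shows the reject on a pad at (267,260). One black coil stands at (453,315) and two lie at (531,257) and (521,300). The tray is at (600,277) and the button at (359,311). Next I'll measure these and zoom in.

```bash
cat > m.py <<'E'
from h import *
import pickle
s=pickle.load(open('top.pkl','rb'));P,ok=cloud(s)
f=s['frame'];hsv=cv2.cvtColor(f,cv2.COLOR_RGB2HSV)
X,Y,Z=P[...,0],P[...,1],P[...,2]
b=ok&(abs(X-600)<350); print('bench z',np.percentile(Z[(hsv[...,1]<80)&ok&(abs(Z)<15)],[5,50,95]))
def blobs(m,mn,name):
    n,l,st,c=cv2.connectedComponentsWithStats(m.astype(np.uint8))
    for i in range(1,n):
        if st[i,4]>=mn:
            k=(l==i)&ok; print(name,st[i,4],np.round(c[i]),np.round(P[k].mean(0),1),'zmax',np.round(np.percentile(Z[k],[5,95]),1))
blobs((abs(hsv[...,0].astype(int)-110)<15)&(hsv[...,1]>60)&(hsv[...,2]>90)&(Z>22)&(Z<70),60,'blue')
blobs((hsv[...,0]<8)&(hsv[...,1]>170)&(hsv[...,2]>110)&(X>400),30,'red')
blobs((abs(hsv[...,0].astype(int)-25)<8)&(hsv[...,1]>120)&(Z>40),60,'yellow')
blobs((abs(hsv[...,0].astype(int)-62)<14)&(hsv[...,1]>110)&(X>400),8,'green')
blobs((abs(X-750)<300)&(Z>8)&(Y<40)&ok&(X>450),60,'obj')
def crop(x0,x1,y0,y1,n,k):cv2.imwrite('pics/'+n,cv2.resize(f[y0:y1,x0:x1,::-1],None,fx=k,fy=k,interpolation=cv2.INTER_CUBIC))
crop(295,415,160,285,'coils.png',6); crop(150,285,150,280,'tester.png',4.5)
E
python3 m.py
```

```text
bench z [-3.73878609 -0.14749487  3.46731568]
blue 455 [231. 191.] [576.8 147.7  30.2] zmax [27.3 33.5]
blue 470 [185. 235.] [456.4 271.4  30.2] zmax [26.8 33.6]
blue 509 [467. 237.] [ 453.2 -487.7   58.3] zmax [54.8 62. ]
blue 471 [222. 241.] [440.6 168.9  30.3] zmax [26.9 33.6]
red 84 [189. 181.] [592.  249.8  97.2] zmax [ 94.3 100.1]
red 1790 [427. 199.] [ 562.9 -405.9    5.8] zmax [ 0.8 24. ]
yellow 440 [206. 212.] [516.5 209.1  60.3] zmax [57.4 63.4]
green 21 [377. 180.] [ 608.  -252.4   50. ] zmax [43.2 53.9]
green 153 [260. 197.] [560.3  68.3  30.4] zmax [27.  33.7]
green 37 [193. 192.] [569.5 247.6  52. ] zmax [45.7 55.6]
green 30 [331. 195.] [ 568.9 -130.1   26.2] zmax [-1.  33.1]
green 31 [363. 212.] [ 521.4 -217.7   28.4] zmax [23.4 32. ]
green 91 [256. 222.] [490.9  77.1  48.9] zmax [40.5 53.4]
green 34 [328. 232.] [ 465.9 -120.2   25.3] zmax [18.4 40. ]
green 10 [251. 251.] [412.8  91.3  31.1] zmax [27.7 34.8]
obj 351 [380. 184.] [ 599.4 -262.6   34.7] zmax [20.  50.5]
obj 147 [273. 188.] [587.4  33.3  27.5] zmax [24.  31.6]
obj 352 [331. 185.] [ 594.  -128.1   33.6] zmax [23.6 42.5]
obj 518 [428. 195.] [ 569.7 -403.5   20.3] zmax [ 9.2 27.7]
obj 390 [372. 214.] [ 514.4 -240.5   33. ] zmax [19.5 42.5]
obj 235 [324. 226.] [ 481.6 -104.5   50.2] zmax [ 8.6 70.7]
obj 367 [463. 232.] [ 466.2 -481.4   52. ] zmax [17.9 61.4]
```

View pics/coils.png

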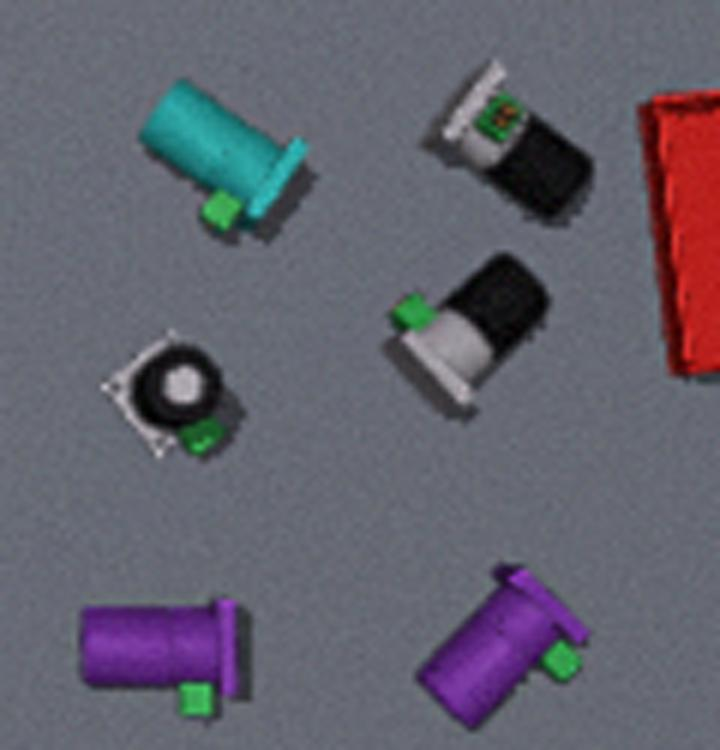

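View pics/tester.png

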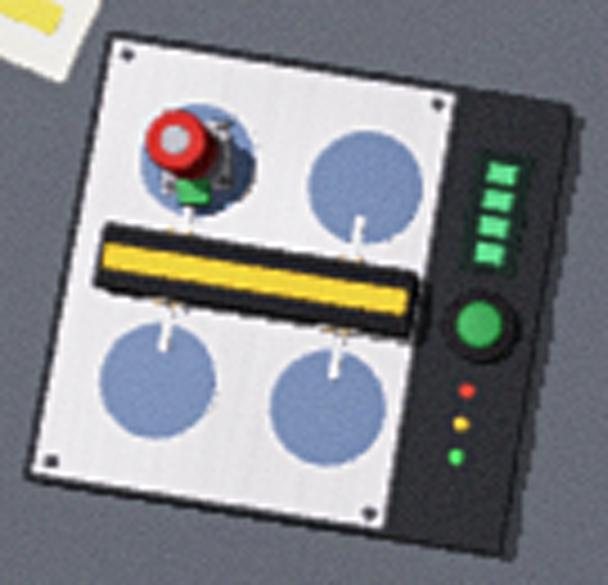

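The crop shows the standing coil with its connector pointing lower right, and two lying coils, one connector up and one with its connector to the side. The tester crop shows the reject on the upper-left pad, and the other three pads are free. From this I put the tester centre at about (516.6, 209.5) with yaw about -8.8°. I'll move the reject first.

```bash
cat >> h.py <<'E'
from scipy.spatial.transform import Rotation as R
PSI=np.radians(-8.8); TC=np.array([516.6,209.5])
tx=np.array([np.cos(PSI),np.sin(PSI)]); ty=np.array([-tx[1],tx[0]])
PAD={'A':(TC+68*tx+52*ty,PSI+np.pi),'B':(TC+68*tx-52*ty,PSI+np.pi),'C':(TC-68*tx+52*ty,PSI),'D':(TC-68*tx-52*ty,PSI)}
def quat(xt,zt):
    xt=np.array(xt,float);zt=np.array(zt,float);xt/=np.linalg.norm(xt);zt-=xt*(zt@xt);zt/=np.linalg.norm(zt)
    return R.from_matrix(np.stack([xt,np.cross(zt,xt),zt],1)).as_quat()
def best(p,xt,zt):
    """both half turns; keeps the one with j6 nearest the middle"""
    c=[]
    for sg in(1,-1):
        q=quat(xt,sg*np.array(zt,float)); j=bot.ik(np.array(p,float),q)
        if j is not None: c.append((abs(j[5]),q))
    return min(c,key=lambda t:t[0])[1] if c else None
def down(p,jaw): return best(p,(0,0,-1),(np.cos(jaw),np.sin(jaw),0))
def go(xy,z,q): bot.move_pose([*xy,z],q)
def line(xy,z,q=None,speed=150,**k): return bot.move_straight([*xy,z],q,speed,**k)
def pick(xy,base,jaw,force,op=60,up=130):
    q=down((*xy,base+34),jaw); go(xy,base+up,q); bot.gripper_to(op,force)
    line(xy,base+36,None,120); bot.gripper_to(20,force); w=bot.observe()['gripper_width']; print('grip',w)
    line(xy,base+up,None,120); print('lifted',bot.observe()['gripper_width'],bot.observe()['wrist_force']); 
def place(xy,base,jaw,op=56,up=130):
    q=down((*xy,base+38),jaw); go(xy,base+up,q); print('carried',bot.observe()['gripper_width'])
    line(xy,base+50,None,150); h=line(xy,base+35,None,25,until_force=5); print('touch',h,bot.observe()['eef_pos'][2]-base-36)
    bot.gripper_to(op); line(xy,base+up,None,150)
E
cat > run1.py <<'E'
from h import *
xy,yaw=PAD['A']; print(PAD)
for n,p,b,j in(('A',xy,30,yaw+np.pi/2),('tray',(564,-405),4,0)): print(n,down((*p,b+130),j) is not None, down((*p,b+34),j) is not None)
pick(xy,30,yaw+np.pi/2,20,up=150)
bot.move_pose([560,-150,180],down((560,-150,180),0))
place((564,-405),4,0)
bot.move_joints([-1.339,0.379,1.734,0,1.028,-0.033])
s=bot.snapshot('top');save(s,'top1.png',1.4); print(bot.observe()['time_s'])
import pickle;pickle.dump(s,open('top.pkl','wb')); pickle.dump(bot.snapshot('scene'),open('scene.pkl','wb'))
E
python3 run1.py; python3 m.py|grep -E 'red|obj|green'
```

```text
{'A': (array([591.75479343, 250.48483897]), np.float64(2.988003679414292)), 'B': (array([575.84426645, 147.7090873 ]), np.float64(2.988003679414292)), 'C': (array([457.35573355, 271.2909127 ]), np.float64(-0.15358897417550102)), 'D': (array([441.44520657, 168.51516103]), np.float64(-0.15358897417550102))}
A True True
tray True True
grip 34.84433157473606
lifted 34.545929926871764 [-0.84693354 -0.05654742 -2.34883449]
carried 34.72711808056815
touch True 0.21012550203094804
13.8
red 1505 [427. 199.] [ 562.3 -403.1   10.2] zmax [ 0.9 70.5]
green 21 [377. 180.] [ 607.8 -250.8   51.1] zmax [44.9 54.8]
green 147 [260. 197.] [561.   68.4  30.2] zmax [26.8 33.7]
green 30 [332. 195.] [ 569.  -130.5   25.7] zmax [-1.2 31.9]
green 36 [423. 199.] [ 558.5 -383.7   27.3] zmax [24.1 30.7]
green 31 [363. 212.] [ 521.4 -217.5   28.9] zmax [22.1 33.4]
green 91 [256. 222.] [490.9  77.1  49.1] zmax [41.2 53.5]
green 32 [328. 232.] [ 465.6 -119.6   26.2] zmax [20.3 46.9]
green 10 [251. 251.] [412.8  91.4  30.3] zmax [25.6 34.8]
obj 351 [380. 184.] [ 599.5 -262.5   35. ] zmax [19.  51.8]
obj 146 [273. 188.] [587.4  33.4  27.8] zmax [24.4 31.3]
obj 351 [331. 185.] [ 593.9 -128.1   33.8] zmax [23.1 42.8]
obj 511 [429. 196.] [ 568.4 -404.9   20.5] zmax [ 9.5 27.8]
obj 334 [431. 197.] [ 562.3 -398.9   47.4] zmax [10.  74.5]
obj 390 [372. 214.] [ 514.1 -240.4   33. ] zmax [19.6 42.9]
obj 237 [323. 225.] [ 482.6 -103.9   50. ] zmax [ 9.  70.3]
obj 365 [463. 232.] [ 466.4 -480.9   52. ] zmax [18.3 61.2]
```

View pics/top1.png

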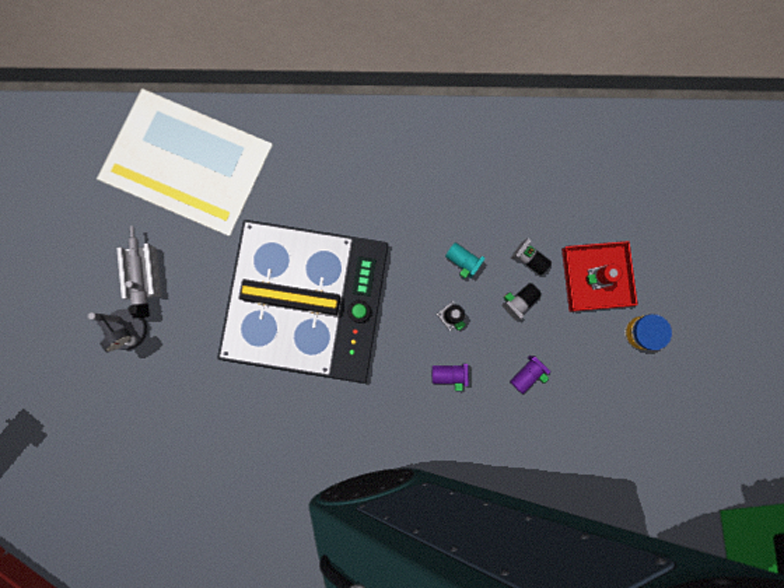

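The reject now stands in the tray and all four pads are free. Next is the standing black coil, which goes to pad D.

```bash
cat >> h.py <<'E'
def standing(s,xy,base,rad=35):
    """axis xy and connector yaw of an upright coil near xy, foot at base"""
    P,ok=cloud(s); hsv=cv2.cvtColor(s['frame'],cv2.COLOR_RGB2HSV).astype(int)
    near=ok&(np.hypot(P[...,0]-xy[0],P[...,1]-xy[1])<rad)
    k=near&(P[...,2]>base+62)
    if k.sum()<15: return None
    C=np.linalg.inv(s['camera_from_world']); o=C[:3,3]
    def onplane(m,z):
        d=P[m]-o; return (o+d*((z-o[2])/d[:,2])[:,None])[:,:2]
    a=onplane(k,base+69).mean(0)
    g=near&(abs(hsv[...,0]-62)<14)&(hsv[...,1]>100)&(P[...,2]>base+6)&(P[...,2]<base+34)
    if g.sum()<5: return a,None,k.sum(),0
    d=onplane(g,base+22).mean(0)-a
    return a,np.arctan2(d[1],d[0]),k.sum(),g.sum(),np.hypot(*d)
HOME=[-1.339,0.379,1.734,0,1.028,-0.033]
def look(n): 
    import pickle; s=bot.snapshot(n); pickle.dump(s,open(n+'.pkl','wb')); return s
E
cat > run2.py <<'E'
from h import *
import pickle
for n in('top','scene'): print(n,standing(pickle.load(open(n+'.pkl','rb')),(478,-101),0), 'rej',standing(pickle.load(open(n+'.pkl','rb')),(564,-405),4))
s=look('top'); a,yaw,*_=standing(s,(478,-101),0)
xy,py=PAD['D']
pick(a,0,yaw+np.pi/2,12,up=130)
# same jaw relation: choose tool so connector maps to py
qg=bot.observe()['orientation']; dy=py-yaw
q=(R.from_euler('z',dy)*R.from_quat(qg)).as_quat()
print('ik',bot.ik([*xy,160],q),bot.ik([*xy,66],q))
E
python3 run2.py
```

```text
top (array([ 485.23342703, -104.99943655]), np.float64(-2.474420789867167), np.int64(143), np.int64(30), np.float64(24.948794484666475)) rej (array([ 564.06456159, -405.27109889]), np.float64(1.8291035731867158), np.int64(143), np.int64(37), np.float64(21.557560050431306))
scene (array([ 486.87504541, -106.59671763]), np.float64(-2.3710459661824967), np.int64(126), np.int64(28), np.float64(23.294163995572845)) rej (array([ 566.34643689, -406.8835024 ]), np.float64(1.7471020199357947), np.int64(159), np.int64(31), np.float64(24.47725090005053))
grip 35.11958664728725
lifted 35.26786519568156 [ 0.57689121  0.48158174 -2.56400289]
ik [ 3.16029703e-01  5.22912105e-02  2.19955557e+00 -1.43356579e-03
  8.89553243e-01 -1.10025345e+00] [ 3.16029703e-01  2.22382707e-01  2.23338260e+00 -1.75875342e-03
  6.85634980e-01 -1.09979495e+00]
```

```bash
cat >> h.py <<'E'
def placeq(xy,base,q,op=56,up=130):
    go(xy,base+up,q); print('carried',bot.observe()['gripper_width'])
    line(xy,base+50,None,150); h=line(xy,base+34.5,None,25,until_force=5); print('touch',h,bot.observe()['eef_pos'][2]-base-36)
    bot.gripper_to(op); line(xy,base+up,None,150)
E
cat > run3.py <<'E'
from h import *
xy,py=PAD['D']; dy=py+2.43
q=(R.from_euler('z',dy)*R.from_quat(bot.observe()['orientation'])).as_quat()
placeq(xy,30,q); bot.move_joints(HOME)
for n in('top','scene'): print(standing(look(n),xy,30))
print(PAD['D'],bot.observe()['time_s'])
import pickle
s=pickle.load(open('top.pkl','rb'));t=pickle.load(open('scene.pkl','rb'))
a=cv2.resize(s['frame'][200:280,165:265],None,fx=4,fy=4,interpolation=2);b=cv2.resize(t['frame'][120:230,265:400],None,fx=2.9,fy=2.9,interpolation=2)
h=min(a.shape[0],b.shape[0]);cv2.imwrite('pics/d.png',np.hstack([a[:h],b[:h]])[...,::-1])
E
python3 run3.py
```

```text
carried 34.699985315060815
touch True -0.06302731071514245
(array([440.01402931, 167.95692894]), np.float64(-0.22243559918052588), np.int64(153), np.int64(33), np.float64(24.240317282388474))
(array([441.00134015, 167.21064412]), np.float64(-0.1936186341112374), np.int64(104), np.int64(33), np.float64(24.414869769768835))
(array([441.44520657, 168.51516103]), np.float64(-0.15358897417550102)) 26.0917
```

View pics/d.png

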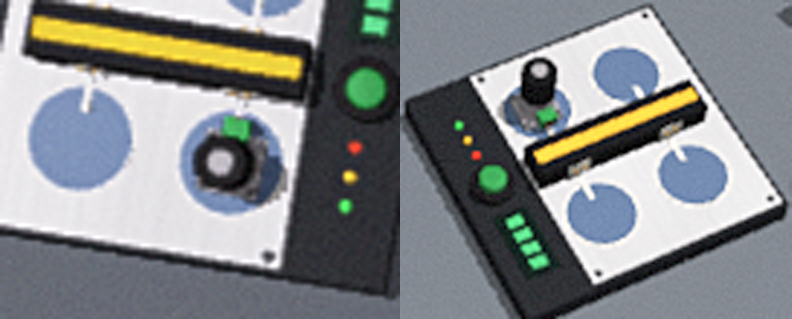

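The coil on pad D looks right: yaw within about 4° and position within about 1.5 mm. Now I'll fit the lying coils and check reach for tilting them up.

```bash
cat >> h.py <<'E'
from scipy.optimize import least_squares
def lying(s,foot,cap):
    """fit a can (r 18) lying with given rough foot/cap xy; returns foot xy, axis dir xy"""
    P,ok=cloud(s); f0,c0=np.array(foot,float),np.array(cap,float); d=(c0-f0)/np.linalg.norm(c0-f0); n=np.array([-d[1],d[0]])
    Q=P[ok&(P[...,2]>6)&(P[...,2]<60)]; r=Q[:,:2]-f0; a,l=r@d,r@n; Q=Q[(a>-12)&(a<82)&(abs(l)<34)]
    def res(p,q):
        th=p[1]; dd=np.array([np.cos(th),np.sin(th)]); nn=np.array([-dd[1],dd[0]]); b=f0+p[0]*n
        a=(q[:,:2]-b)@dd; l=(q[:,:2]-b)@nn; h=q[:,2]-(21-3*a/68); return np.hypot(l,h)-18
    B=Q[((Q[:,:2]-f0)@d>28)]
    p=least_squares(res,[0,np.arctan2(d[1],d[0])],args=(B,),loss='soft_l1',f_scale=2).x
    dd=np.array([np.cos(p[1]),np.sin(p[1])]); b=f0+p[0]*n; nn=np.array([-dd[1],dd[0]])
    m=abs((Q[:,:2]-b)@nn)<16; a=np.sort((Q[m,:2]-b)@dd)
    lo,hi=np.percentile(a,2),np.percentile(a,98); print('lying rms',np.sqrt(np.median(res(p,B)**2)),'len',hi-lo,'yaw',p[1])
    return b+dd*((lo+hi)/2-34),dd
def lyq(dd,al):
    xt=np.array([-dd[0]*np.sin(al),-dd[1]*np.sin(al),-np.cos(al)]); zt=np.array([-dd[1],dd[0],0]); return xt,zt
def upq(S,al):
    e=np.array(S,float)/np.hypot(*S); return np.array([*(e*np.cos(al)),-np.sin(al)]),np.array([-e[1],e[0],0]),e
E
cat > run4.py <<'E'
from h import *
import pickle
s=pickle.load(open('top.pkl','rb'));P,ok=cloud(s)
w=lambda u,v:P[int(round(160+v/6)),int(round(295+u/6)),:2]
for nm,fo,ca in(('L2',(437,365),(520,275)),('L1',(475,100),(570,190))):
    f,dd=lying(s,w(*fo),w(*ca)); f,dd=lying(s,f,f+68*dd); print(nm,f,dd)
    for al in(.35,.52,.7):
        xt,zt=lyq(dd,al); G=np.array([*(f+53*dd),28])
        S=(690,-40); ux,uz,e=upq(S,al); out=[]
        for sg in(1,-1):
            out.append([None if j is None else np.round(j,2) for j in(bot.ik(G+11*xt,quat(xt,sg*zt)),bot.ik(np.array([*S,53])-8*np.array([*e,0])+11*ux,quat(ux,sg*uz)))])
        print(al,out)
E
python3 run4.py
```

```text
lying rms 1.0365858129939376 len 67.59022925846507 yaw -0.8309289735609745
lying rms 0.9693554130912752 len 67.30868125801507 yaw -0.8231422007807552
L2 [ 491.97112717 -221.12897552] [ 0.67992044 -0.73328589]
0.35 [[array([-0.54,  0.6 ,  1.82,  0.11,  1.07, -1.36]), array([-0.11,  0.67,  2.28,  3.08,  1.03,  1.58])], [array([-0.54,  0.6 ,  1.82,  0.11,  1.07,  1.78]), array([-0.11,  0.67,  2.28,  3.08,  1.03, -1.56])]]
0.52 [[array([-0.56,  0.68,  1.72,  0.14,  1.25, -1.38]), array([-0.11,  0.57,  2.27,  3.07,  0.75,  1.59])], [array([-0.56,  0.68,  1.72,  0.14,  1.25,  1.76]), array([-0.11,  0.57,  2.27,  3.07,  0.75, -1.55])]]
0.7 [[array([-0.57,  0.76,  1.63,  0.16,  1.44, -1.4 ]), array([-0.11,  0.49,  2.24,  3.05,  0.45,  1.62])], [array([-0.57,  0.76,  1.63,  0.16,  1.44,  1.74]), array([-0.11,  0.49,  2.24,  3.05,  0.45, -1.52])]]
lying rms 1.123000362347689 len 67.37517397812097 yaw -2.2228964490884193
lying rms 1.111590548302187 len 67.32241080643574 yaw -2.211200985517694
L1 [ 621.6808881  -239.35751928] [-0.59751997 -0.80185403]
0.35 [[array([-0.63,  0.55,  1.9 ,  0.52,  0.76, -0.39]), array([-0.11,  0.67,  2.28,  3.08,  1.03,  1.58])], [array([-0.63,  0.55,  1.9 ,  0.52,  0.76,  2.76]), array([-0.11,  0.67,  2.28,  3.08,  1.03, -1.56])]]
0.52 [[array([-0.7 ,  0.58,  1.9 ,  0.73,  0.84, -0.61]), array([-0.11,  0.57,  2.27,  3.07,  0.75,  1.59])], [array([-0.7 ,  0.58,  1.9 ,  0.73,  0.84,  2.54]), array([-0.11,  0.57,  2.27,  3.07,  0.75, -1.55])]]
0.7 [[array([-0.77,  0.63,  1.89,  0.9 ,  0.96, -0.79]), array([-0.11,  0.49,  2.24,  3.05,  0.45,  1.62])], [array([-0.77,  0.63,  1.89,  0.9 ,  0.96,  2.35]), array([-0.11,  0.49,  2.24,  3.05,  0.45, -1.52])]]
```

```bash
cat >> h.py <<'E'
def standup(f,dd,S=(690,-40),al=.52,force=15,op=52):
    xt,zt=lyq(dd,al); G=np.array([*(f+53*dd),28]); q=quat(xt,zt); T=G+11*xt
    ux,uz,e=upq(S,al); qu=quat(ux,uz); U=np.array([*S,53])-8*np.array([*e,0])+11*ux
    bot.move_pose(T-110*xt,q); bot.gripper_to(op,force)
    bot.move_straight(T,None,100); bot.gripper_to(15,force); print('grip',bot.observe()['gripper_width'])
    bot.move_straight(T+[0,0,180],None,150); print('lift',bot.observe()['gripper_width'])
    bot.move_pose(U+[0,0,150],qu); print('up',bot.observe()['gripper_width'])
    return U,qu
def setdown(U,xt):
    bot.move_straight(U+[0,0,12],None,150); h=bot.move_straight(U-[0,0,6],None,20,until_force=4)
    print('touch',h,bot.observe()['eef_pos']-U); bot.gripper_to(56); bot.move_straight(bot.observe()['eef_pos']-100*xt,None,150)
    bot.move_joints(HOME)
E
cat > run5.py <<'E'
from h import *
s=look('top'); f,dd=lying(s,(492,-221),(538,-271)); print(f,dd)
U,qu=standup(f,dd); S=(690,-40)
a=bot.snapshot('top')['frame'];b=bot.snapshot('scene')['frame']
cv2.imwrite('pics/up.png',np.hstack([a[60:360,100:500],b[60:360,100:500]])[...,::-1])
print(bot.observe()['time_s'])
E
python3 run5.py
```

```text
lying rms 1.004303451872584 len 66.8355537310453 yaw -0.8276144027876055
[ 492.06428765 -221.10907423] [ 0.67663425 -0.73631929]
grip 14.85929616800435
lift 14.958999020673916
up 14.947277869868927
34.3417
```

View pics/up.png

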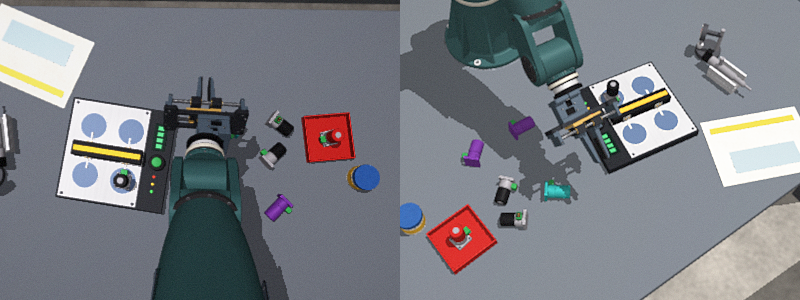

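The gripper closed on nothing; coil L2 is still lying where it was. I'll look again to see why.

```bash
cat > run6.py <<'E'
from h import *
bot.gripper_to(52); s=look('top'); f,dd=lying(s,(492,-221),(538,-271)); print(f,dd)
xt,zt=lyq(dd,.52); G=np.array([*(f+53*dd),28]); q=quat(xt,zt); T=G+11*xt
bot.move_pose(T-110*xt,q); bot.move_straight(T,None,100)
o=bot.observe(); print(o['eef_pos']-T,R.from_quat(o['orientation']).as_matrix()@[1,0,0],xt,o['wrist_force'],o['gripper_width'])
a=bot.snapshot('top')['frame'];b=bot.snapshot('scene')['frame']
cv2.imwrite('pics/g.png',np.hstack([cv2.resize(a[150:270,300:420],(400,400)),cv2.resize(b[190:310,160:280],(400,400))])[...,::-1])
E
python3 run6.py
```

```text
lying rms 1.109834712909965 len 67.26065703125022 yaw -0.844082874832711
[ 492.74654875 -220.38891895] [ 0.66441699 -0.74736207]
[ 0.56391795 -0.41102363  0.52690521] [-0.32929252  0.37087235 -0.86834333] [-0.3301356   0.37134937 -0.86781918] [ 0.6065805  -0.68157246  0.37994514] 51.960898829232285
```

View pics/g.png

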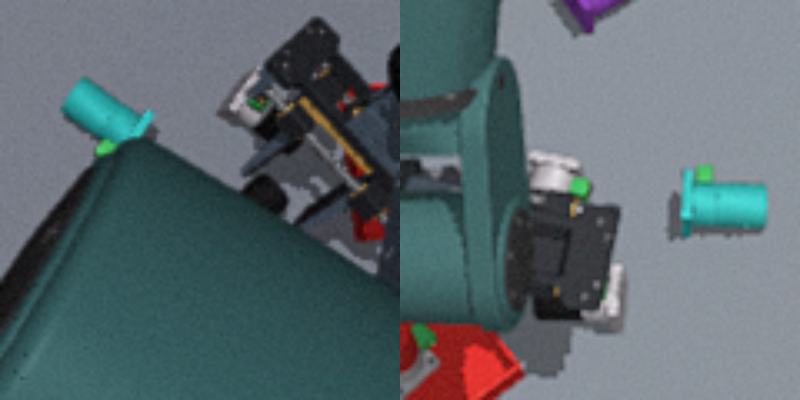

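```bash
cat > run7.py <<'E'
from h import *
s=bot.snapshot('top');o=bot.observe();M=R.from_quat(o['orientation']).as_matrix();p=o['eef_pos'];xt,yt,zt=M.T
im=cv2.resize(s['frame'][150:270,300:420],(600,600),interpolation=2)[...,::-1].copy()
for sg in(26,-26):
  for w in(-16,16):
    a=proj(s,[p+8*xt+w*yt+sg*zt,p-30*xt+w*yt+sg*zt]); a=((a-[300,150])*5).astype(int); cv2.line(im,tuple(map(int,a[0])),tuple(map(int,a[1])),(0,0,255) if w>0 else (255,0,255),1)
f=np.array([492.7,-220.4]);d=np.array([.6644,-.7474])
a=((proj(s,[[*f,21],[*(f+68*d),18]])-[300,150])*5).astype(int);cv2.line(im,tuple(map(int,a[0])),tuple(map(int,a[1])),(0,255,255),1)
P,ok=cloud(s)
for pt in [p+8*xt+26*zt,p+8*xt-26*zt]: print('tip',pt)
k=ok&(np.linalg.norm(P-p,axis=-1)<60)&(P[...,2]>4); Q=(P[k]-p)@M
fi=(abs(Q[:,2])>22)&(abs(Q[:,2])<45)&(abs(Q[:,1])<25); print('finger x range',np.percentile(Q[fi,0],[50,80,90,95,99]),fi.sum())
for c in range(300,420,0+200): pass
cv2.imwrite('pics/g2.png',im)
E
python3 run7.py
```

```text
tip [ 541.51122174 -235.99232857   11.9218897 ]
tip [ 502.64506169 -270.53826061   11.90840951]
finger x range [-41.32970947 -34.85141486 -34.11497534 -30.01701765  -8.38263687] 50
```

View pics/g2.png

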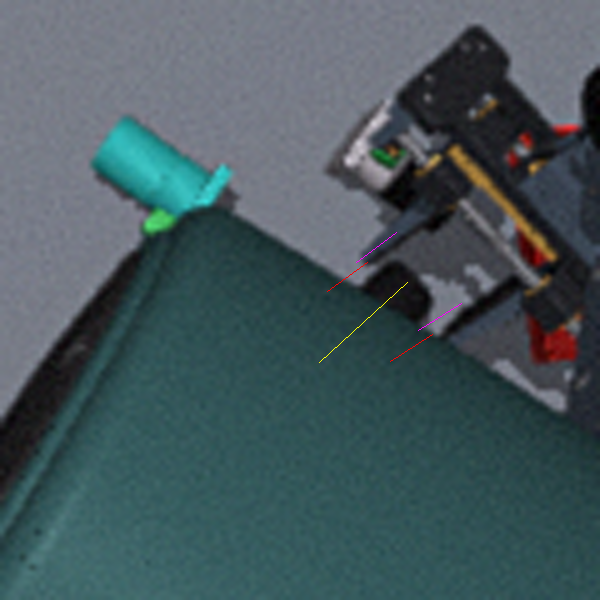

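```bash
cat > run8.py <<'E'
from h import *
for w in(44,40,36,32,26):
    bot.gripper_to(w,12); o=bot.observe(); print(w,round(o['gripper_width'],2),np.round(o['wrist_force'],2),np.round(o['wrist_torque'],2),np.round(o['eef_pos'],1))
s=bot.snapshot('scene');t=bot.snapshot('top')
cv2.imwrite('pics/g3.png',np.hstack([cv2.resize(t['frame'][170:250,340:420],(400,400),interpolation=2),cv2.resize(s['frame'][220:300,160:240],(400,400),interpolation=2)])[...,::-1])
E
python3 run8.py
```

```text
44 44.11 [-0.6   0.1   0.19] [-0.2  -0.33 -0.02] [ 524.4 -255.9   18.5]
40 39.78 [ 0.23 -0.04 -0.11] [-0.25 -0.36 -0.03] [ 524.3 -255.9   18.4]
36 35.84 [ 0.75 -0.81 -1.24] [-0.23 -0.43 -0.03] [ 524.3 -255.9   18.5]
32 31.81 [ 0.08 -0.24 -1.1 ] [-0.16 -0.37 -0.02] [ 524.3 -255.9   18.5]
26 26.08 [ 0.88 -0.6  -0.16] [-0.21 -0.36  0.01] [ 524.3 -255.9   18.5]
```

View pics/g3.png

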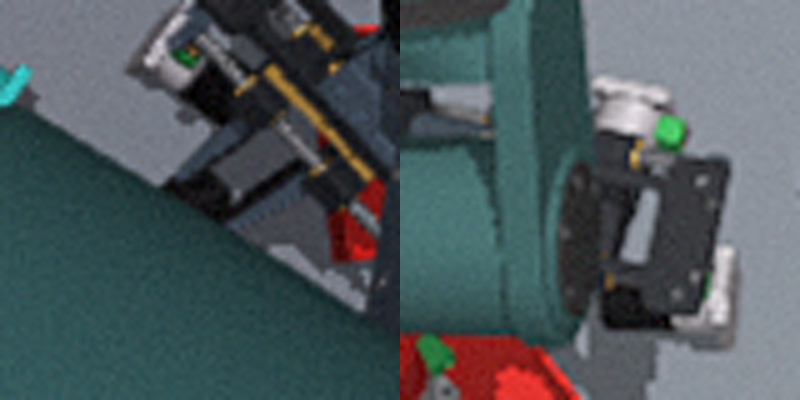

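```bash
cat > run9.py <<'E'
from h import *
s=bot.snapshot('top');o=bot.observe();p=o['eef_pos'];M=R.from_quat(o['orientation']).as_matrix();P,ok=cloud(s)
f=np.array([492.4,-220.8]);d=np.array([.67,-.742]);n=np.array([-d[1],d[0]])
for nm,a,b in(('left',(245,105),(160,195)),('right',(290,180),(205,245)),('mid',(250,165),(170,205))):
  for t in np.linspace(0,1,9):
    u=int(340+(a[0]+t*(b[0]-a[0]))/5);v=int(170+(a[1]+t*(b[1]-a[1]))/5);q=P[v,u]
    print(nm,u,v,s['frame'][v,u],'s,l,z',np.round([(q[:2]-f)@d,(q[:2]-f)@n,q[2]],0),'tool',np.round((q-p)@M,0) if ok[v,u] else '-')
E
python3 run9.py
```

```text
left 389 191 [24 22 26] s,l,z [ 74.  29. 141.] tool [-119.   39.   29.]
left 386 193 [21 25 27] s,l,z [87. 24. 71.] tool [-65.  -8.  24.]
left 384 195 [37 35 45] s,l,z [78. 24. 74.] tool [-63.   1.  24.]
left 382 197 [54 59 68] s,l,z [70. 24. 75.] tool [-60.   9.  24.]
left 380 200 [51 59 74] s,l,z [61. 21. 74.] tool [-55.  16.  21.]
left 378 202 [57 63 80] s,l,z [55. 20. 67.] tool [-46.  17.  20.]
left 376 204 [63 72 88] s,l,z [50. 19. 57.] tool [-35.  17.  19.]
left 374 206 [14 13 16] s,l,z [51. 16. 24.] tool [-6. -1. 15.]
left 372 209 [26 49 50] s,l,z [-154.   85.  776.] tool [-557.  552.   84.]
right 398 206 [53 64 75] s,l,z [ 76. -18. 106.] tool [-90.  19. -18.]
right 395 207 [24 22 24] s,l,z [ 72. -16.  93.] tool [-77.  15. -16.]
right 393 209 [35 41 48] s,l,z [ 66. -17.  88.] tool [-69.  18. -17.]
right 391 210 [37 39 48] s,l,z [ 64. -18.  74.] tool [-57.  13. -18.]
right 389 212 [50 61 74] s,l,z [ 57. -18.  73.] tool [-53.  19. -18.]
right 387 214 [61 70 83] s,l,z [ 51. -19.  67.] tool [-44.  21. -19.]
right 385 215 [49 57 64] s,l,z [ 48. -19.  56.] tool [-33.  18. -19.]
right 383 217 [28 48 50] s,l,z [-153.   74.  780.] tool [-561.  553.   73.]
right 381 219 [39 62 62] s,l,z [-157.   75.  787.] tool [-565.  560.   74.]
mid 390 203 [70 71 78] s,l,z [ 98. -11.   0.] tool [ -9. -53. -11.]
mid 388 204 [71 72 80] s,l,z [92. -9. -1.] tool [ -5. -49.  -9.]
mid 386 205 [70 71 76] s,l,z [86. -8. -4.] tool [ -0. -45.  -8.]
mid 384 206 [39 40 45] s,l,z [69. -2. 36.] tool [-26. -10.  -2.]
mid 382 207 [21 18 22] s,l,z [62.  0. 38.] tool [-24.  -3.   0.]
mid 380 208 [18 20 19] s,l,z [56.  2. 37.] tool [-21.   1.   2.]
mid 378 209 [19 17 20] s,l,z [51.  3. 35.] tool [-16.   5.   3.]
mid 376 210 [20 35 34] s,l,z [-150.   81.  766.] tool [-551.  543.   80.]
mid 374 211 [33 52 54] s,l,z [-154.   83.  777.] tool [-557.  552.   81.]
```

Depth data shows the cap lying between the fingers where the fingers themselves should be, so their real tips may be shorter than stated. I'll feel for contact by advancing slowly.

```bash
cat > run10.py <<'E'
from h import *
bot.gripper_to(52,12); p0=bot.observe()['eef_pos']; xt=R.from_quat(bot.observe()['orientation']).as_matrix()[:,0]
h=bot.move_straight(p0+30*xt,None,15,until_force=4); p=bot.observe()['eef_pos']; print(h,(p-p0)@xt,p,bot.observe()['wrist_force'])
bot.move_straight(p-3*xt,None,30)
bot.gripper_to(30,12);print(bot.observe()['gripper_width'])
E
python3 run10.py
```

```text
False 29.924395561420543 [ 514.46066308 -244.79284318   -7.52077754] [-0.58715868  0.14824195  0.19475699]
35.69885082534795
```

It met nothing down to TCP z = -7.5, so the usable tip sits at least 26 mm behind where it's stated. The coil is now gripped at 35.7 mm, so I'll carry on with that offset.

```bash
cat > run11.py <<'E'
from h import *
f=np.array([492.75,-220.39]);dd=np.array([.66441699,-.74736207]);S=(690,-40);al=.52
xt,zt=lyq(dd,al);ux,uz,e=upq(S,al);qu=quat(ux,uz)
o=bot.observe();r=o['eef_pos']-np.array([*f,21]); cs=np.array([r[:2]@dd,r[2]]); print('TCP in coil s,u',cs,o['gripper_width'])
U=np.array([*S,cs[0]])-cs[1]*np.array([*e,0])
bot.gripper_to(30,15)
bot.move_straight(o['eef_pos']+[0,0,180],None,120); print('lift',bot.observe()['gripper_width'],bot.observe()['wrist_force'])
bot.move_pose(U+[0,0,150],qu); print('up',bot.observe()['gripper_width'],bot.observe()['time_s'])
bot.move_straight(U+[0,0,15],None,120); h=bot.move_straight(U-[0,0,12],None,20,until_force=4)
print('touch',h,bot.observe()['eef_pos']-U,bot.observe()['wrist_force']); bot.gripper_to(56); bot.move_straight(bot.observe()['eef_pos']-90*ux,None,150)
bot.move_joints(HOME)
for n in('top','scene'): print(n,standing(look(n),S,0),bot.observe()['time_s'])
E
python3 run11.py
```

```text
TCP in coil s,u [ 34.09718275 -25.96066838] 35.69885082534795
lift 35.901477586539016 [ 1.3419409  -0.35080786 -2.79428749]
up 35.50818158809009 48.525
touch True [ 0.06904218 -0.08727848  0.30077087] [-3.78492075 -0.45403303  5.41534563]
top (array([688.49769579, -40.49693978]), np.float64(1.5190229962892996), np.int64(135), np.int64(35), np.float64(22.566718365796934)) 54.65
scene (array([690.15161383, -42.01418503]), np.float64(1.3732398663871435), np.int64(144), np.int64(25), np.float64(25.15613263604245)) 54.7
```

L2 stands at the staging spot with its connector yaw as predicted (1.51). Now it goes to pad B.

```bash
cat >> h.py <<'E'
def transfer(a,yaw,pad):
    xy,py=PAD[pad]; pick(a,0,yaw+np.pi/2,14)
    qg=R.from_quat(bot.observe()['orientation']); q=(R.from_euler('z',py-yaw)*qg).as_quat()
    if bot.ik([*xy,160],q) is None: print('NO IK'); return
    placeq(xy,30,q); bot.move_joints(HOME)
    for n in('top','scene'): print(n,standing(look(n),xy,30),xy,py,bot.observe()['time_s'])
E
cat > run12.py <<'E'
from h import *
a,y,*_=standing(look('top'),(690,-40),0); transfer(a,(y+1.513)/2,'B')
s=look('top'); print(standing(s,PAD['D'][0],30)); f,dd=lying(s,(621.7,-239.4),(581,-294));f,dd=lying(s,f,f+68*dd);print(f,dd)
E
python3 run12.py
```

```text
grip 35.07732996763603
lifted 35.12004537544714 [-0.5139775   0.54700739 -3.17529487]
carried 34.81992974227388
touch True 0.11277337565988432
top (array([575.07900597, 147.29513401]), np.float64(3.019278326345218), np.int64(150), np.int64(37), np.float64(23.889887730281874)) [575.84426645 147.7090873 ] 2.988003679414292 67.125
scene (array([576.25104363, 146.54606222]), np.float64(-3.047373039274281), np.int64(114), np.int64(6), np.float64(20.401617773060178)) [575.84426645 147.7090873 ] 2.988003679414292 67.175
(array([440.03716851, 167.84432389]), np.float64(-0.2264960690790736), np.int64(155), np.int64(34), np.float64(24.379407073094843))
lying rms 0.8957385644093966 len 58.829229006191845 yaw -2.297091118896835
lying rms 1.052911105106157 len 66.5531347775727 yaw -2.2805321321492715
[ 609.20984693 -205.65788453] [-0.65163339 -0.75853406]
```

Pad B is good. L1 has been knocked about 35 mm, as the task warned might happen. I'll look at it now.

```bash
python3 - <<'E'
from h import *
import pickle
s=pickle.load(open('top.pkl','rb'));t=pickle.load(open('scene.pkl','rb'))
a=cv2.resize(s['frame'][140:260,300:420],(400,400),interpolation=2);b=cv2.resize(t['frame'][170:300,130:260],(400,400),interpolation=2)
cv2.imwrite('pics/l1.png',np.hstack([a,b])[...,::-1])
E
```

```text
(no output)
```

View pics/l1.png

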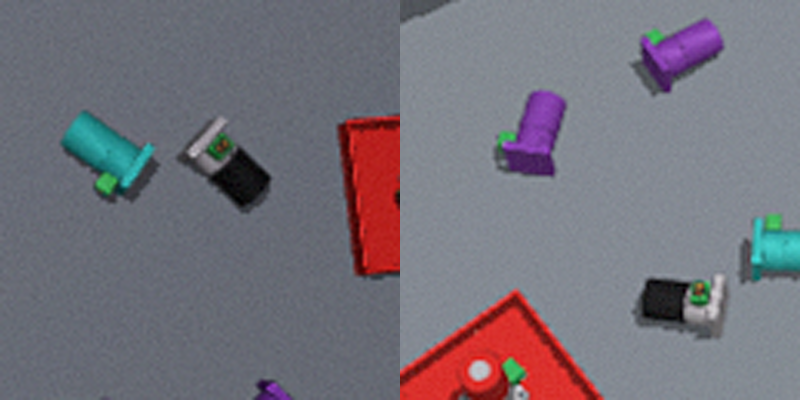

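L1 still lies connector-up, at left-crop (228,165), clear of the turquoise part. I'll stand it up.

```bash
cat > run13.py <<'E'
from h import *
s=look('top');f,dd=lying(s,(609,-206),(566,-256));f,dd=lying(s,f,f+68*dd);print(f,dd)
S=(690,-40);al=.52;xt,zt=lyq(dd,al);ux,uz,e=upq(S,al);qu=quat(ux,uz);G=np.array([*(f+53*dd),28]);T=G+38*xt
q=quat(xt,zt);bot.move_pose(T-120*xt,q);bot.gripper_to(54,15)
h=bot.move_straight(T,None,60,until_force=8);print('hit',h,bot.observe()['eef_pos']-T)
bot.gripper_to(28,15);o=bot.observe();print('grip',o['gripper_width'])
r=o['eef_pos']-np.array([*f,21]);cs=np.array([r[:2]@dd,r[2]]);U=np.array([*S,cs[0]])-cs[1]*np.array([*e,0])
assert o['gripper_width']>32
bot.move_straight(o['eef_pos']+[0,0,180],None,120);print('lift',bot.observe()['gripper_width'],bot.observe()['wrist_force'])
bot.move_pose(U+[0,0,150],qu);print('up',bot.observe()['gripper_width'])
bot.move_straight(U+[0,0,15],None,120);h=bot.move_straight(U-[0,0,12],None,20,until_force=4)
print('touch',h,bot.observe()['eef_pos']-U);bot.gripper_to(56);bot.move_straight(bot.observe()['eef_pos']-90*ux,None,150)
bot.move_joints(HOME)
for n in('top','scene'): print(n,standing(look(n),S,0),bot.observe()['time_s'])
print('expect',np.arctan2(-e[1],-e[0]))
E
python3 run13.py
```

```text
lying rms 1.0416385701770388 len 67.16124045227748 yaw -2.3216514510609785
lying rms 1.049033979421511 len 67.05034047153049 yaw -2.3148578757072507
[ 610.25396605 -206.78141445] [-0.67728167 -0.73572382]
hit False [ 0.03575958 -0.18069915  0.2196327 ]
grip 35.87075567197316
lift 35.309938765762084 [ 0.34431716  0.16791953 -1.91054742]
up 35.120915623378856
touch True [ 0.07228033 -0.13947402  0.94768778]
top (array([688.38138516, -40.59037088]), np.float64(3.093217449581281), np.int64(139), np.int64(35), np.float64(23.469840704967524)) 81.8
scene (array([689.95609213, -42.03074148]), np.float64(-2.985167239416019), np.int64(139), np.int64(7), np.float64(26.887382967353062)) 81.85
expect 3.083686448341686
```

```bash
cat > run14.py <<'E'
from h import *
a,y,*_=standing(look('top'),(690,-40),0); transfer(a,y,'A')
s=look('top')
for p in'ABD': print(p,standing(s,PAD[p][0],30),PAD[p])
print('rej',standing(s,(564,-405),4))
bot.move_joints([1.3]+HOME[1:]); a=bot.snapshot('top')['frame'];b=bot.snapshot('scene')['frame']
cv2.imwrite('pics/chk.png',cv2.resize(np.hstack([a,b]),None,fx=.71,fy=.71,interpolation=3)[...,::-1])
P=[p for p in'ABD']
c=cv2.resize(s['frame'][145:285,150:290],(560,560),interpolation=2);cv2.imwrite('pics/t2.png',c[...,::-1])
E
python3 run14.py
```

```text
grip 34.782141126836066
lifted 35.43136181159017 [-0.26301875  0.27510481 -1.99945628]
carried 35.00373710864294
touch True 0.14274555678156275
top (array([592.19680119, 249.07966975]), np.float64(3.0071543524415367), np.int64(150), np.int64(40), np.float64(23.040650092267246)) [591.75479343 250.48483897] 2.988003679414292 94.7083
scene (array([593.87311005, 247.51610697]), np.float64(-3.0789103874074653), np.int64(114), np.int64(9), np.float64(25.265863183691316)) [591.75479343 250.48483897] 2.988003679414292 94.7583
A (array([592.16337945, 248.87315765]), np.float64(2.9980759635651633), np.int64(150), np.int64(40), np.float64(23.036158787367842)) (array([591.75479343, 250.48483897]), np.float64(2.988003679414292))
B (array([575.22322507, 147.32220929]), np.float64(3.016580370399898), np.int64(149), np.int64(38), np.float64(23.818200858825225)) (array([575.84426645, 147.7090873 ]), np.float64(2.988003679414292))
D (array([440.22895175, 168.1104012 ]), np.float64(-0.23896226240139098), np.int64(153), np.int64(34), np.float64(24.254158233485576)) (array([441.44520657, 168.51516103]), np.float64(-0.15358897417550102))
rej (array([ 564.37128569, -405.30144135]), np.float64(1.8381069029022723), np.int64(142), np.int64(36), np.float64(21.422185969728105))
```

View pics/chk.png

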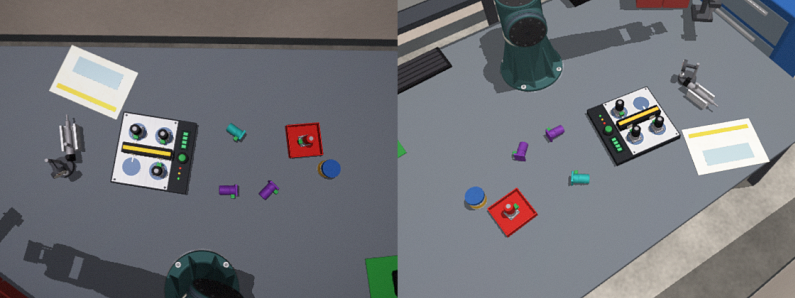

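View pics/t2.png

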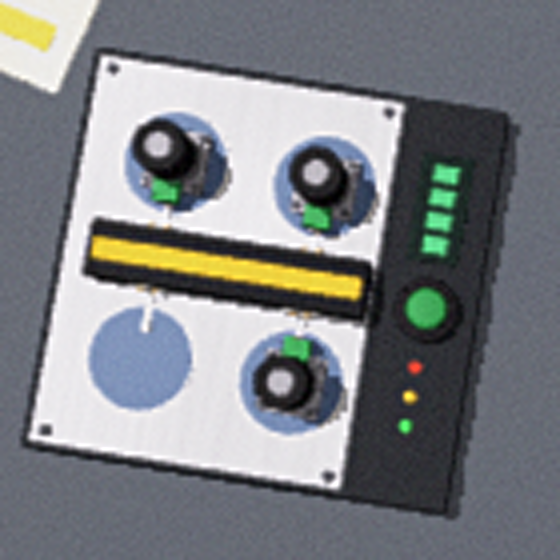

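All three coils are in their circles and face the rail, there's no fourth coil anywhere, and the reject is in the tray. The button is at (428,308) in this crop, about (491,77). I'll press it by feel.

```bash
cat > run15.py <<'E'
from h import *
s=look('top');P,ok=cloud(s);b=np.array([490.9,77.1]);d=np.hypot(P[...,0]-b[0],P[...,1]-b[1])
for lo,hi in((0,8),(8,13),(15,20),(20,26)): print(lo,np.percentile(P[ok&(d>=lo)&(d<hi)][:,2],[10,50,90]))
jaw=PSI
q=down((*b,90),jaw);go(b,170,q);bot.gripper_to(0,20)
line(b,70,None,100)
h=line(b,0,None,15,until_force=2);z1=bot.observe()['eef_pos'][2];print('contact',h,z1,bot.observe()['wrist_force'])
h=line(b,z1-14,None,8,until_force=12);z2=bot.observe()['eef_pos'][2];print('bottom',h,z2,z1-z2,bot.observe()['wrist_force'])
bot.wait(.4)
print(bot.observe()['eef_pos'][2],bot.observe()['wrist_force'])
E
python3 run15.py
```

```text
0 [47.92892245 50.4495778  52.50075205]
8 [48.21572482 50.1384084  52.15345159]
15 [38.00749806 40.18254362 43.01644909]
20 [26.12003533 29.28382371 40.48096206]
contact True 21.590466155243245 [1.42381319 0.22404876 2.60413381]
bottom True 17.650024726813722 3.940441428429523 [-3.65109319 -0.32643087 11.48969815]
17.637809869563764 [-2.57919124 -0.11238063 11.68384293]
```

The button bottomed out at 11.7 N, and it needs only 5 N. I'll release it, retreat and make the final check.

```bash
cat > run16.py <<'E'
from h import *
b=np.array([490.9,77.1]);line(b,170,None,100);bot.move_joints(HOME);bot.wait(.5)
s=look('top')
for p in'ABD': print(p,[np.round(v,3) for v in standing(s,PAD[p][0],30)[:2]],np.round(PAD[p][0],1),round(PAD[p][1],3))
print('rej',standing(s,(564,-405),4)[0]);P,ok=cloud(s);d=np.hypot(P[...,0]-b[0],P[...,1]-b[1]);print('btn z',np.median(P[ok&(d<9)][:,2]),bot.observe()['time_s'])
bot.sign_off()
E
python3 run16.py
```

```text
A [array([592.326, 249.144]), np.float64(3.015)] [591.8 250.5] 2.988
B [array([575.227, 147.478]), np.float64(3.022)] [575.8 147.7] 2.988
D [array([440.198, 168.101]), np.float64(-0.215)] [441.4 168.5] -0.154
rej [ 564.27668988 -405.29817025]
btn z 50.466274673220596 113.325
the job is handed in; nothing more can be done
```

The job is done and handed in at about 113 s. The red-capped coil stands in the reject tray, and the three black-capped coils present stand on pads with their connectors towards the rail. I then pressed and released the start button. No fourth black-capped coil showed in either camera.

**Last check (top camera):**

| Item | Result | Limit |
|---|---|---|
| Coil distance from pad centre | about 0.7–1.5 mm | 8 mm |
| Coil yaw error, two pads on the far side of the rail | about 2° | 10° |
| Coil yaw error, pad nearest the robot | about 3.5° (4–5° in one earlier reading) | 10° |
| Reject coil | within 1 mm of where I set it down in the tray | inside the tray |
| Start button | bottomed at 11.7 N; top back at 50.5 mm | takes 5 N |

I left the near pad's yaw error because it is well inside the limit.

**What went wrong or disagreed:**
- **Missed grasp:** the first try at a lying coil closed on nothing. Contact showed the fingertips sit about 35 mm behind where the tool description puts them, so I reached deeper after that.
- **Knocked coil:** one lying coil was shifted about 35 mm partway through, so I located it again before picking it up.
- **Camera disagreement:** the scene camera's yaw readings differed from the top camera's by up to about 15°, mostly where few connector pixels were visible. I used the top camera, which matched the yaw expected from the known grasps.

I commanded at most 15 N of grip on the black coils. I didn't measure whether the jar, gauge or injector moved, but they looked in place in the last overview pictures.

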